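# Find the plug that wobbles and move it to the service holder

### The arm

A 6-joint arm with a two-finger parallel gripper is mounted at the origin on a cart in front of the work surface, level with it; the furniture and walls round the work are solid. World frame = base frame: x ahead of the robot, y to its left, z up, the work surface at z = 0. Lengths are in m, angles in rad, forces in N, time in s.
With the tool pointing down it reaches from about 0.225 to 0.875 m from the base axis. Payload 3.4 kg.
Tool frame: the origin (TCP) lies at the very end of the fingers, on their centre line; the grasp point (between the pads) lies 19 mm behind it; z points along the fingers, y is the direction in which the jaws open and shut (so a half turn about z gives the same grasp; the last joint's range is limited). The gripper opens to 85 mm and grips with 20 to 120 N. Pads are 22 mm wide; open, the fingers measure 114 mm over their backs; the gripper's body (76 mm by 85 mm) begins 54 mm behind the grasp point. The pads swing forward as they close: fully open they stand 13 mm farther back than shut.
Start: joints at [1.114, 0.276, 1.505, -0, 1.361, -0.121], TCP at [0.189, 0.543, 0.231] pointing down, gripper open.
Joint ranges: [-2.89, 2.89], [-0.75, 2.08], [0.22, 2.7], [-1.18, 4.32], [0.11, 2.71], [-2.7, 2.7]. Speed limits (rad/s): [2.57, 2.57, 3.14, 3.14, 3.14, 3.14].

### API

Orientations are given as a unit quaternion [w, x, y, z].
In Python, from rig import get_state, get_image, camera_model, sign_off gives the robot as it stands. The module is installed in compiled form; this text tells all that it offers.
- The arm moves only by the tool drive_tool, never from a script. Its argument "motion" is text: rows parted by semicolons, each of 7 numbers parted by spaces: the turn, a rotation vector about the tool's x, y, z in degrees, then the shift along the tool's x, y, z in m, then the opening in per cent of the stroke, from 0 (shut) to 100 (fully open). In form: wx wy wz tx ty tz hand; .... A call has 1 to 12 rows; each row shifts and turns the pose as measured when the row begins, along the tool's axes as they then stand; what a row does not reach is not made up. A row lasts 1/8 s, in which the tool goes at most 62.5 mm and 10.7 degrees, less where a joint would pass 70% of its speed; a pose out of reach is approached as far as the arm can. A call is refused whole if a number of a shift passes 0.0625 or a number of a turn 10.7, either way. A call with a gripper value outside its range is refused whole. The fingers move at their own pace and stop on an object; "newtons" is the grip in N (left out, the last holds). Time passes only in rows, so rows that do not move let the fingers close. It gives the time, the measured TCP pose, the force and the opening at its end, in the units of the state.
- get_state(): the state, without advancing time (a new reading comes with each control period).
- get_image(name): name is "scene" or "side" or "wrist"; returns (picture, depth): 384x512x3 uint8, red, green, blue; 384x512 float32, m along the optical axis (not along the pixel's ray), 0 where there is no reading.
- camera_model(name): a dict with "camera_matrix" (3x3 intrinsics, pixels), "cam_to_world" (4x4, takes a point from camera to world coordinates); the wrist camera has in their place "T_tool_cam" (4x4, takes a point from camera to tool coordinates, whose origin is the TCP and whose axes are the flange's). Camera axes: x right, y up, looking along -z (the intrinsics and any distortion apply to the point x, -y, -z); pixel columns grow to the right and rows downward; lengths in m; the calibration is good to about 2 mm. The wrist camera is an equidistant fisheye: a pixel r from the principal point sees the ray r / f radians off the axis. A picture is of the moment at which its call begins: read the wrist's pose just before it. camera_model takes no time and is no camera call.
- sign_off(): hands the job in, once; it reports no verdict.
The state is a dict: "clock": time; "qpos": joint angles; "qd": joint speeds; "effort": joint torques, N m; "position": TCP position; "ee_rot": TCP orientation; "contact_force": force on the tool from outside, world axes, zero at the start; "moment": the same for the moment, N m; "width": finger opening in m.
Only numpy, scipy, OpenCV 4.12 (cv2) and the standard library are available. Lean on these libraries where they do the work, as an engineer would, in place of code of your own. Each camera call takes 0.05 s, during which the arm holds its last target.

### The job

One of the four steel plugs in the aluminium block has lost its hidden clip: rock the plugs by their knobs gently side to side until you feel the one that shifts freely several millimetres in its bore. Lift that plug out and stand it upright in the hole of the round service holder with its collar flat on the rim, leaving the other three seated. Do not drag, lift or tip the block, which stands loose, and knock nothing over.

Things in the scene. Friction and masses are not known exactly. Their poses are not given: they have to be found in the camera images.
- block: Square aluminium block, 130 x 130 x 34 mm high, about 1.8 kg, standing loose on the worktop: a push of roughly 8 to 18 N slides or turns it. Origin at the centre of its underside, z up, x and y along its sides. Four bores centred at x = -35 or +35 mm, y = -35 or +35 mm in this frame; a plug hangs in each. All four plugs look alike; any one may be the loose one.
- holder_rim (a point): Service holder: grey round plastic holder with a wider foot, 60 mm across at the top, 72 mm at the foot, 34 mm high, fixed to the worktop, with one empty upright hole 22 mm wide and 26 mm deep. This point is the centre of the hole's mouth, on the top rim. A grey vortex mixer about 150 mm tall, part of the room, stands between the block and the holder: carry the plug high over it.
- plug_1_knob (a point): Plug 1, steel, 60 g, in the block's bore at x = -35, y = +35 mm: upright round knob 18 mm wide, 45 mm tall; under it a collar 36 mm wide, 3 mm thick, that lies on the block; under that a stem reaching 21 mm below the collar, with a foot 12 mm wide. The point is on the axis inside the knob, 30 mm above the collar's underside, 18 mm below the knob's top; z up the axis.
- plug_2_knob (a point): Plug 2, steel, 60 g, in the block's bore at x = -35, y = -35 mm: upright round knob 18 mm wide, 45 mm tall; under it a collar 36 mm wide, 3 mm thick, that lies on the block; under that a stem reaching 21 mm below the collar, with a foot 12 mm wide. The point is on the axis inside the knob, 30 mm above the collar's underside, 18 mm below the knob's top; z up the axis.
- plug_3_knob (a point): Plug 3, steel, 60 g, in the block's bore at x = +35, y = +35 mm: upright round knob 18 mm wide, 45 mm tall; under it a collar 36 mm wide, 3 mm thick, that lies on the block; under that a stem reaching 21 mm below the collar, with a foot 12 mm wide. The point is on the axis inside the knob, 30 mm above the collar's underside, 18 mm below the knob's top; z up the axis.
- plug_4_knob (a point): Plug 4, steel, 60 g, in the block's bore at x = +35, y = -35 mm: upright round knob 18 mm wide, 45 mm tall; under it a collar 36 mm wide, 3 mm thick, that lies on the block; under that a stem reaching 21 mm below the collar, with a foot 12 mm wide. The point is on the axis inside the knob, 30 mm above the collar's underside, 18 mm below the knob's top; z up the axis.
- plug_1: The same plug 1: origin on its axis at the underside of the collar (34 mm above the worktop when seated), z upward. Clipped plugs, held by the knob, give about 1 to 2 mm each way, then push the block along; they cannot be pulled out.
- plug_2: The same plug 2: origin on its axis at the underside of the collar (34 mm above the worktop when seated), z upward. The loose plug shifts about 4 mm each way from its bore's centre before it meets the wall, and lifts straight out.
- plug_3: The same plug 3: origin on its axis at the underside of the collar (34 mm above the worktop when seated), z upward.
- plug_4: The same plug 4: origin on its axis at the underside of the collar (34 mm above the worktop when seated), z upward.
- bottle_50: Bystander: small plastic bottle with an orange cap, 45 mm across, 93 mm tall, standing loose; origin under its centre, z up.
- amber_small: Bystander: small amber bottle with a pale cap, 48 mm across, 109 mm tall, standing loose; origin under its centre, z up.
- vial_a: Bystander: small brown vial with a black cap, 25 mm across, 50 mm tall, standing loose; origin under its centre, z up.

How it is judged:
On the way, in this order (a step that is already met when the one before it is completed fails the run):
1. the loose plug, still seated in its bore, is shifted sideways by more than 2.5 mm from its bore's centre, along or across the block (((x of plug_1_knob in the frame of block between -0.042 and -0.028 m and y of plug_1_knob in the frame of block between 0.028 and 0.042 m and z of plug_1_knob in the frame of block between 0.061 and 0.067 m and (x of plug_1_knob in the frame of block above -0.0325 m or x of plug_1_knob in the frame of block below -0.0375 m or y of plug_1_knob in the frame of block above 0.0375 m or y of plug_1_knob in the frame of block below 0.0325 m)) or (x of plug_2_knob in the frame of block between -0.042 and -0.028 m and y of plug_2_knob in the frame of block between -0.042 and -0.028 m and z of plug_2_knob in the frame of block between 0.061 and 0.067 m and (x of plug_2_knob in the frame of block above -0.0325 m or x of plug_2_knob in the frame of block below -0.0375 m or y of plug_2_knob in the frame of block above -0.0325 m or y of plug_2_knob in the frame of block below -0.0375 m)) or (x of plug_3_knob in the frame of block between 0.028 and 0.042 m and y of plug_3_knob in the frame of block between 0.028 and 0.042 m and z of plug_3_knob in the frame of block between 0.061 and 0.067 m and (x of plug_3_knob in the frame of block above 0.0375 m or x of plug_3_knob in the frame of block below 0.0325 m or y of plug_3_knob in the frame of block above 0.0375 m or y of plug_3_knob in the frame of block below 0.0325 m)) or (x of plug_4_knob in the frame of block between 0.028 and 0.042 m and y of plug_4_knob in the frame of block between -0.042 and -0.028 m and z of plug_4_knob in the frame of block between 0.061 and 0.067 m and (x of plug_4_knob in the frame of block above 0.0375 m or x of plug_4_knob in the frame of block below 0.0325 m or y of plug_4_knob in the frame of block above -0.0325 m or y of plug_4_knob in the frame of block below -0.0375 m)))), for 0.04 s.
2. a plug is lifted clear of the block (z of any of plug_1_knob, plug_2_knob, plug_3_knob, plug_4_knob in the frame of block above 0.086 m), for 0.1 s.
At the end, for the whole second after the job is handed in: One plug (only the loose one comes out) stands released and at rest in the service holder: axis within 9 mm of the hole's centre, collar on the rim (height within about 3 mm), upright within 0.08 rad; the other three sit in their bores (within 7 mm sideways and 3 mm in height) (((horizontal distance between plug_1_knob and holder_rim below 0.009 m and z of plug_1_knob in the frame of holder_rim between 0.027 and 0.0325 m and angle between plug_1_knob's own z axis and vertical below 0.08 rad and x of plug_2_knob in the frame of block between -0.042 and -0.028 m and y of plug_2_knob in the frame of block between -0.042 and -0.028 m and z of plug_2_knob in the frame of block between 0.061 and 0.067 m and x of plug_3_knob in the frame of block between 0.028 and 0.042 m and y of plug_3_knob in the frame of block between 0.028 and 0.042 m and z of plug_3_knob in the frame of block between 0.061 and 0.067 m and x of plug_4_knob in the frame of block between 0.028 and 0.042 m and y of plug_4_knob in the frame of block between -0.042 and -0.028 m and z of plug_4_knob in the frame of block between 0.061 and 0.067 m) or (horizontal distance between plug_2_knob and holder_rim below 0.009 m and z of plug_2_knob in the frame of holder_rim between 0.027 and 0.0325 m and angle between plug_2_knob's own z axis and vertical below 0.08 rad and x of plug_1_knob in the frame of block between -0.042 and -0.028 m and y of plug_1_knob in the frame of block between 0.028 and 0.042 m and z of plug_1_knob in the frame of block between 0.061 and 0.067 m and x of plug_3_knob in the frame of block between 0.028 and 0.042 m and y of plug_3_knob in the frame of block between 0.028 and 0.042 m and z of plug_3_knob in the frame of block between 0.061 and 0.067 m and x of plug_4_knob in the frame of block between 0.028 and 0.042 m and y of plug_4_knob in the frame of block between -0.042 and -0.028 m and z of plug_4_knob in the frame of block between 0.061 and 0.067 m) or (horizontal distance between plug_3_knob and holder_rim below 0.009 m and z of plug_3_knob in the frame of holder_rim between 0.027 and 0.0325 m and angle between plug_3_knob's own z axis and vertical below 0.08 rad and x of plug_1_knob in the frame of block between -0.042 and -0.028 m and y of plug_1_knob in the frame of block between 0.028 and 0.042 m and z of plug_1_knob in the frame of block between 0.061 and 0.067 m and x of plug_2_knob in the frame of block between -0.042 and -0.028 m and y of plug_2_knob in the frame of block between -0.042 and -0.028 m and z of plug_2_knob in the frame of block between 0.061 and 0.067 m and x of plug_4_knob in the frame of block between 0.028 and 0.042 m and y of plug_4_knob in the frame of block between -0.042 and -0.028 m and z of plug_4_knob in the frame of block between 0.061 and 0.067 m) or (horizontal distance between plug_4_knob and holder_rim below 0.009 m and z of plug_4_knob in the frame of holder_rim between 0.027 and 0.0325 m and angle between plug_4_knob's own z axis and vertical below 0.08 rad and x of plug_1_knob in the frame of block between -0.042 and -0.028 m and y of plug_1_knob in the frame of block between 0.028 and 0.042 m and z of plug_1_knob in the frame of block between 0.061 and 0.067 m and x of plug_2_knob in the frame of block between -0.042 and -0.028 m and y of plug_2_knob in the frame of block between -0.042 and -0.028 m and z of plug_2_knob in the frame of block between 0.061 and 0.067 m and x of plug_3_knob in the frame of block between 0.028 and 0.042 m and y of plug_3_knob in the frame of block between 0.028 and 0.042 m and z of plug_3_knob in the frame of block between 0.061 and 0.067 m)) and linear speed of each of plug_1, plug_2, plug_3, plug_4 below 0.02 m/s); the robot touches nothing.
It fails at once if the block is dragged more than 6 mm from where it stood (distance of block from where it was at the start of the episode above 0.006 m).
It fails at once if the block is tipped more than 0.06 rad (angle between block's own z axis and vertical above 0.06 rad).
It fails at once if a bottle or the vial is knocked over (angle between any of bottle_50, amber_small, vial_a's own z axis and vertical above 0.5 rad).
It also fails if it takes over 72 s, if anything falls off the work surface, if the arm or the gripper's body presses on something with over 40 N, if the wrist force passes 120 N, or if a joint passes its speed limit or range.

## Working session

There is one attempt and no reset: what is moved stays moved. The work goes in short steps, Python scripts to look and compute and a tool call to move; the robot and the scene stay as the last step left them, time stands still between calls to the robot, and variables do not carry over. Pictures are saved under pics/ and viewed, and the job is handed in when it is done.

Besides the shell and the picture viewer there is one more tool, called after "Emit:" as name(argument=value, ...) on one line, values as JSON. drive_tool: Moves the arm, as the interface text tells. Its arguments: {"type":"object","properties":{"motion":{"type":"string"},"newtons":{"type":"number"}},"required":["motion"]}

```bash
mkdir -p pics
cat > h.py <<'E'
import numpy as np, cv2
from rig import *
def save(n,f):
    p,d=get_image(n); cv2.imwrite(f'pics/{f}.png',p[:,:,::-1]); np.savez(f'pics/{f}.npz',p=p,d=d); return p,d
def world(n,u,v,d):
    m=camera_model(n);K=m['camera_matrix'];T=m['cam_to_world']
    c=np.array([(u-K[0][2])/K[0][0]*d,-(v-K[1][2])/K[1][1]*d,-d,1]); return (np.array(T)@c)[:3]
def onplane(n,u,v,z):
    T=np.array(camera_model(n)['cam_to_world']);o=T[:3,3];p=world(n,u,v,1.);r=p-o
    return o+r*(z-o[2])/r[2]
E
python3 - <<'E'
from h import *
print(get_state())
for n in('scene','side','wrist'): save(n,n+'0'); print(n,camera_model(n))
E
```

```text
{'clock': 0.0, 'qpos': array([ 1.11399977e+00,  2.76633977e-01,  1.50617113e+00,  1.76868143e-05,
        1.36069655e+00, -1.21022179e-01]), 'qd': array([ 0.00028784,  0.00042412, -0.00018685, -0.00088405, -0.00045623,
       -0.00043634]), 'effort': array([ 1.41999983e-03, -4.16780019e+01, -2.45799834e+01,  2.44985158e-04,
        1.11838154e-02, -2.05148922e-05]), 'position': array([0.18923286, 0.54239512, 0.23040235]), 'ee_rot': array([-2.80232772e-04,  1.67101371e-01,  9.85939258e-01, -9.12478203e-04]), 'contact_force': array([-0.33169227,  0.32584563, -0.02677082]), 'moment': array([ 0.02713325, -0.01205249, -0.02547513]), 'width': 0.08563198510513728}
scene {'camera_matrix': array([[355.12523244,   0.        , 252.54341176],
       [  0.        , 355.12523244, 194.31214167],
       [  0.        ,   0.        ,   1.        ]]), 'cam_to_world': array([[-0.63930275,  0.37303305, -0.67241232, -0.16125117],
       [-0.76884215, -0.295102  ,  0.56727114,  0.60425892],
       [ 0.01318067,  0.87963694,  0.47546306,  0.4585962 ],
       [ 0.        ,  0.        ,  0.        ,  1.      
[... 377 characters left out ...]
 [ 5.72329134e-04,  9.23257227e-01,  3.84181943e-01,
         4.24403975e-01],
       [ 0.00000000e+00,  0.00000000e+00,  0.00000000e+00,
         1.00000000e+00]])}
wrist {'camera_matrix': array([[297.31863964,   0.        , 253.56890959],
       [  0.        , 297.31863964, 194.30893111],
       [  0.        ,   0.        ,   1.        ]]), 'T_tool_cam': array([[-1.27873963e-04,  9.49636538e-01,  3.13353522e-01,
         7.96141109e-02],
       [ 9.99997226e-01, -6.15526898e-04,  2.27347194e-03,
        -2.38896324e-04],
       [ 2.35184954e-03,  3.13352944e-01, -9.49633825e-01,
        -1.41226414e-01],
       [ 0.00000000e+00,  0.00000000e+00,  0.00000000e+00,
         1.00000000e+00]])}
```

View pics/scene0.png

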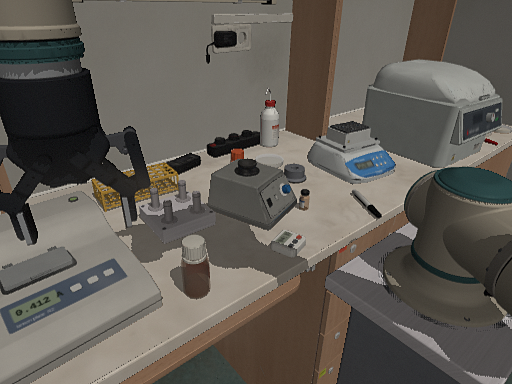

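View pics/side0.png

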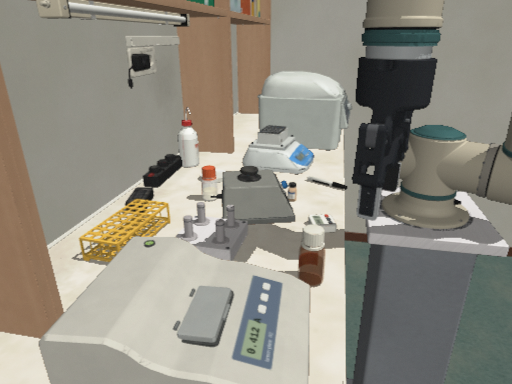

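View pics/wrist0.png

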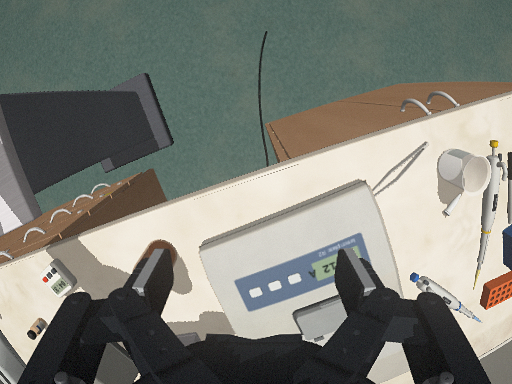

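Scene view: knobs near (154,198), (180,190), (169,210), (195,203). The mixer is at (252,188) and a grey round holder at (294,172). I'll enlarge both views to measure.

Run:
```python
from h import *
a=np.load('pics/scene0.npz');p=a['p']
c=cv2.resize(p[145:255,120:320],None,fx=4,fy=4,interpolation=cv2.INTER_CUBIC)
cv2.imwrite('pics/sc_crop.png',c[:,:,::-1])
b=np.load('pics/side0.npz')['p']
c=cv2.resize(b[160:260,160:320],None,fx=5,fy=5,interpolation=cv2.INTER_CUBIC)
cv2.imwrite('pics/sd_crop.png',c[:,:,::-1])
d=a['d']
for u,v in[(154,187),(180,182),(169,203),(195,196),(294,166),(294,172),(160,212),(182,216),(246,165),(265,185),(230,180),(215,198)]: print(u,v,d[v,u],world('scene',u,v,d[v,u]).round(4))
```

```text
154 187 0.9284596 [0.6349 0.27   0.0306]
180 182 0.8393254 [0.5236 0.2514 0.0829]
169 203 0.7555014 [0.4535 0.3178 0.0808]
195 196 0.7906109 [0.4509 0.2554 0.0777]
294 166 1.0507203 [ 0.4981 -0.1108  0.0343]
294 172 1.0165509 [ 0.4702 -0.0825  0.033 ]
160 212 0.8095265 [0.5029 0.3191 0.0354]
182 216 0.79567355 [0.4567 0.2888 0.0355]
246 165 0.8283034 [0.431  0.1259 0.1247]
265 185 0.81120056 [0.374  0.1159 0.092 ]
230 180 0.8170801 [0.4336 0.1709 0.0984]
215 198 0.8554023 [0.4684 0.1912 0.0429]
```

View pics/sc_crop.png

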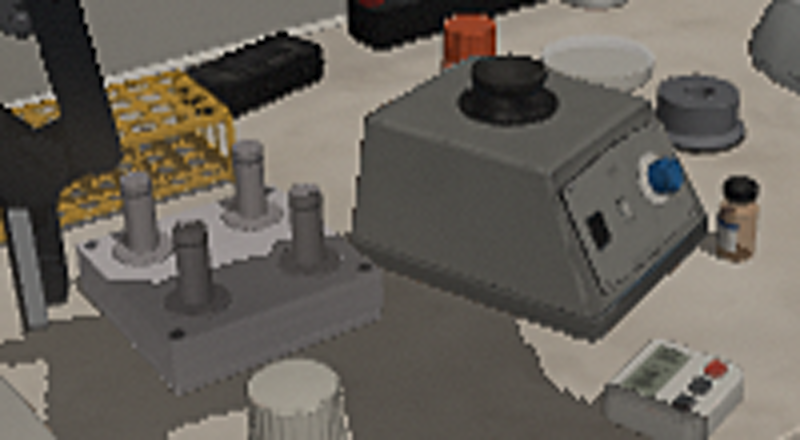

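View pics/sd_crop.png

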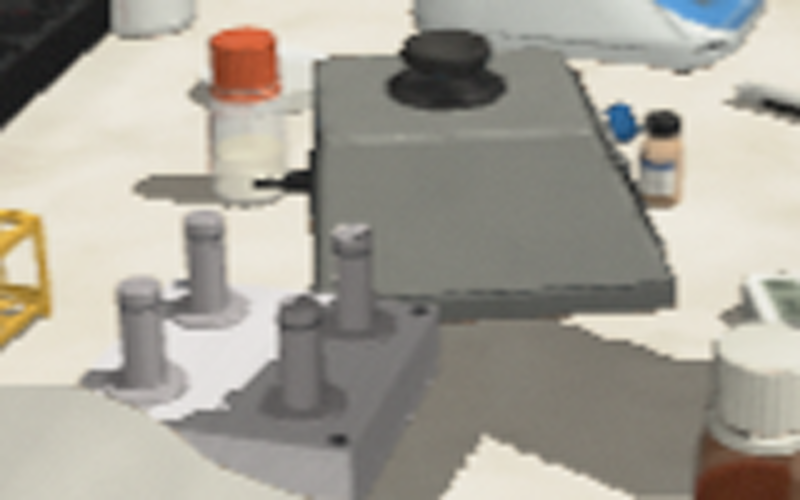

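Run:
```python
from h import *
S=[(135,177),(248,146),(189,228),(305,190)];D=[(139,286),(205,218),(300,303),(352,232)]
P=[];Q=[]
for s,e in zip(S,D):
    a=onplane('scene',120+s[0]/4-.5+.125,145+s[1]/4-.4,.082)[:2];b=onplane('side',160+e[0]/5-.4,160+e[1]/5-.4,.082)[:2]
    print(a.round(4),b.round(4));P.append(a);Q.append(b)
for P in(np.array(P),np.array(Q)):
    print(P.mean(0)); 
    for i,j in((0,1),(2,3),(0,2),(1,3)): d=P[j]-P[i]; print(i,j,np.hypot(*d),np.degrees(np.arctan2(d[1],d[0])))
print('holder',onplane('scene',120+703/4-.4,145+90/4-.4,.034))
# block corner holes / corners on top
for c in[(77,247),(178,345),(382,278)]: print(onplane('scene',120+c[0]/4-.4,145+c[1]/4-.4,.034).round(4))
for u,v in((270,140),(265,98),(210,90),(330,100)): pass
```

```text
[0.5316 0.3154] [0.5303 0.3186]
[0.527  0.2451] [0.5271 0.2488]
[0.4597 0.3194] [0.4606 0.32  ]
[0.4584 0.2481] [0.4588 0.2499]
[0.49418647 0.28201361]
0 1 0.07044372180761338 -93.76254326068333
2 3 0.07124469079892551 -91.06038226652814
0 2 0.07204673683682969 176.8597687701311
1 3 0.06870018929592642 177.49210965289745
[0.49419544 0.28432205]
0 1 0.06988044122381643 -92.59360626853743
2 3 0.07010579301715324 -91.49683502469341
0 2 0.0696390845751587 178.8204785749578
1 3 0.06830327689135454 179.02646426024648
holder [ 0.49050754 -0.1087382   0.034     ]
[0.5591 0.345  0.034 ]
[0.4304 0.3466 0.034 ]
[0.4193 0.225  0.034 ]
```

Run:
```python
from h import *
pts=[]
for n in('scene','side'):
    d=np.load(f'pics/{n}0.npz')['d']; m=camera_model(n);K=m['camera_matrix']
    v,u=np.mgrid[0:384,0:512]; k=d>0
    c=np.stack([(u-K[0,2])/K[0,0]*d,-(v-K[1,2])/K[1,1]*d,-d,np.ones_like(d)],-1)[k]
    pts.append((c@m['cam_to_world'].T)[:,:3])
P=np.vstack(pts)
# max height grid cm, 2cm cells, excluding robot (z>0.2)
k=(P[:,2]<.2)&(P[:,0]>.28)&(P[:,0]<.64)&(P[:,1]>-.2)&(P[:,1]<.5);P=P[k]
H=np.full((18,35),-1.)
i=((P[:,0]-.28)/.02).astype(int);j=((P[:,1]+.2)/.02).astype(int)
np.maximum.at(H,(i,j),P[:,2]*1000)
print('y    ',' '.join(f'{int(-20+2*c):3d}' for c in range(35)))
for r in range(18): print(f'{28+2*r:4d} ',' '.join(f'{int(h):3d}' if h>4 else '  .' for h in H[r]))
```

```text
y     -20 -18 -16 -14 -12 -10  -8  -6  -4  -2   0   2   4   6   8  10  12  14  16  18  20  22  24  26  28  30  32  34  36  38  40  42  44  46  48
  28    .   .  17  17   .   .   .   .   .   .   .   .   .   .   .   .  21  21  21   .   .   .   .   .   .   .   . 110 111 111   .  56  60  60  61
  30    .  15  17  13   .   .   .   .   .   .   .   .   .   .   .   .   .   .   .   .   .   .   .   .   .   .   .   .   .   .   .  58  64  66  66
  32    .   .  15   .   .   .   .   .   .  35  50   .   .   .  24  36  49  52   .   .   .   .   .   .   .   .   .   .   .   .   .   .  69  70  72
  34   40   .   .   .   .   .   .   .   .  52  52  33  74  73  65  73  89  89  37   .   .   .   .   .   .   .   .   .   .   .   .   .  73  74  74
  36   51   .   .   .   .   .   .   .   .   .  50  49  78  85  94  99  99 100  64   .   .   .   .   .   .   .   .   .   .   .   .   .  78  78  78
  38   58   .   .   .   .   .   .   .   .   .  50  93 100 100 100 101 100 100  93   .   .   .   .   .   .   .   .   .   .   .   .   .  78  79  80
  40   56   .   .   .   .   .   .   .   .   .   .  98 100 101 102 103 102 101 
[... 973 characters left out ...]
   .   .   .   .   .  86  90   .   .  39   .   .   .   .  35  36  38  37  36  38  61  36   .   .   .   . 113 114 114
  56    .   .   8  17  17  16   .   .   .   .   .  94  95  86   .   .   .   .   .   .   .   .   .  33  35  34  34  23   .   .   .   . 111 114 113
  58    .   .  17  18  17  17  17   .   .   .   .  94  94  94   .   .   .   .   .   .   .   .   .   .   .   .   .   .   .   .   .   .   .   .   .
  60    .  17  17  17  17  17  18   .   .   .   .   .  85   .   .   .   .   .   .   .   .   .   .   .   .   .   .   .   .   .   .   .   .   .   .
  62    .  16  18  17  18  17  17   .   .   .   .   .   .   .   .   .   .   .   .   .  56  55  56  56  55  55  55  54  54  54   6   .   .   .   .
```

```bash
cat >> h.py <<'E'
from scipy.spatial.transform import Rotation as R
def rot(s=None):
    s=s or get_state(); q=s['ee_rot']; return R.from_quat([q[1],q[2],q[3],q[0]])
def to(target,yaw=None):
    """tool-frame shift to target TCP; turn in deg so that tool z is down and tool y at yaw deg"""
    s=get_state(); r=rot(s); d=r.inv().apply(np.array(target)-s['position']); print('shift',d.round(4))
    if yaw is not None:
        y=np.array([np.cos(np.radians(yaw)),np.sin(np.radians(yaw)),0]); z=np.array([0,0,-1.]); x=np.cross(y,z)
        g=R.from_matrix(np.stack([x,y,z],1)); print('turn',np.degrees((r.inv()*g).as_rotvec()).round(2))
    print('pos',s['position'].round(4),'F',s['contact_force'].round(2),'M',s['moment'].round(3),'w',round(s['width'],4),'t',s['clock'])
E
python3 -c "
from h import *
to([.494,.284,.25],-2)"
```

```text
shift [-0.3729 -0.1437 -0.0192]
turn [-8.000e-02  4.000e-02  7.276e+01]
pos [0.1893 0.5425 0.2306] F [ 1.26 -0.09  0.18] M [-0.029  0.004  0.039] w 0.0851 t 0.15
```

Emit:
drive_tool(motion="0 0 10.4 0 0 0 60;0 0 10.4 0 0 0 60;0 0 10.4 0 0 0 60;0 0 10.4 0 0 0 60;0 0 10.4 0 0 0 60;0 0 10.4 0 0 0 60;0 0 10.4 0 0 0 60")

```text
clock: 1.02
position: [0.1885, 0.5409, 0.2277]
ee_rot: [0.001, 0.734, 0.679, -0.004]
contact_force: [-1.0, 0.7, 0.4]
width: 0.0508
```

```bash
python3 -c "
from h import *
to([.494,.284,.25],-2)"
```

```text
shift [-0.2329  0.3242 -0.0215]
turn [-0.17  0.4  -2.39]
pos [0.1885 0.5409 0.2277] F [-0.97  0.7   0.44] M [ 0.052 -0.022 -0.015] w 0.0508 t 1.025
```

Emit:
drive_tool(motion="0 0 -2.4 -0.029 0.0405 -0.003 60;0 0 0 -0.029 0.0405 -0.003 60;0 0 0 -0.029 0.0405 -0.003 60;0 0 0 -0.029 0.0405 -0.003 60;0 0 0 -0.029 0.0405 -0.003 60;0 0 0 -0.029 0.0405 -0.003 60;0 0 0 -0.029 0.0405 -0.003 60;0 0 0 -0.029 0.0405 -0.003 60;0 0 0 0 0 0 60")

```text
clock: 2.15
position: [0.512, 0.2894, 0.2492]
ee_rot: [0.001, 0.718, 0.696, -0.005]
contact_force: [-0.3, -0.3, -0.2]
width: 0.0509
```

```bash
python3 -c "
from h import *
to([.494,.284,.25],-2)
s=get_state(); save('wrist','w1'); np.savez('pics/w1s.npz',p=s['position'],r=rot(s).as_matrix())"
```

```text
shift [-0.0059 -0.0178 -0.0006]
turn [-0.35  0.52  0.18]
pos [0.512  0.2894 0.2492] F [-0.26 -0.32 -0.17] M [-0.004  0.055  0.051] w 0.0509 t 2.15
```

View pics/w1.png

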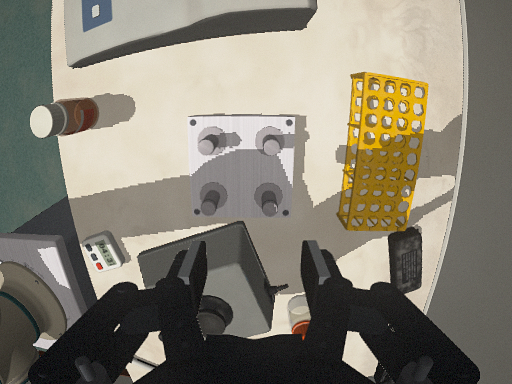

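Run:
```python
from h import *
p=np.load('pics/w1.npz')['p']
cv2.imwrite('pics/w1c.png',cv2.resize(p[105:225,180:312],None,fx=5,fy=5,interpolation=cv2.INTER_CUBIC)[:,:,::-1])
```

```text
(no output)
```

View pics/w1c.png

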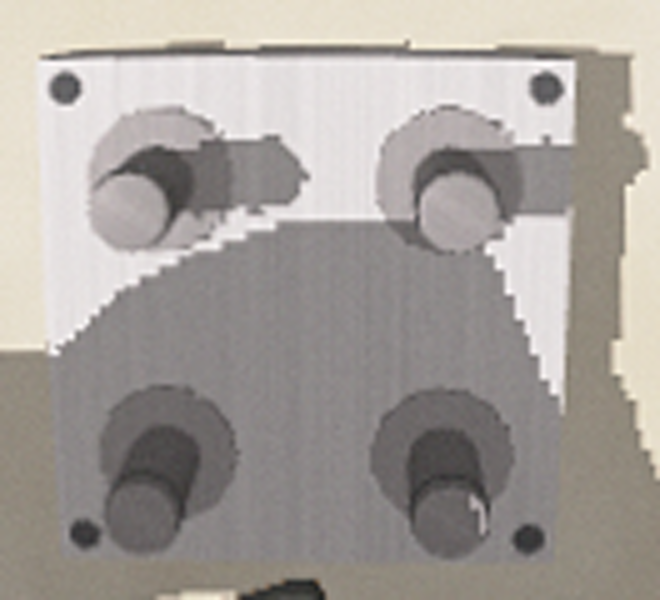

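```bash
cat >> h.py <<'E'
def wray(u,v,z,p,r):
    m=camera_model('wrist');K=m['camera_matrix'];T=m['T_tool_cam']
    x=(u-K[0,2]);y=(v-K[1,2]);th=np.hypot(x,y)/K[0,0];ph=np.arctan2(y,x)
    c=np.array([np.sin(th)*np.cos(ph),-np.sin(th)*np.sin(ph),-np.cos(th)])
    o=p+r@T[:3,3];d=r@T[:3,:3]@c
    return o+d*(z-o[2])/d[2]
E
python3 - <<'E'
from h import *
s=np.load('pics/w1s.npz')
def show(L,z):
    q=[]
    for u,v in L:
        w=wray(180+(u+.5)/5-.5,105+(v+.5)/5-.5,z,s['p'],s['r']);q.append(w[:2])
    q=np.array(q);print(q.round(4).tolist(),'mean',q.mean(0).round(4))
    print([ (round(float(np.hypot(*(q[j]-q[i])))*1000,1),round(float(np.degrees(np.arctan2(*(q[j]-q[i])[::-1]))),1)) for i,j in((0,1),(2,3),(0,2),(1,3))])
show([(65,87),(547,88),(85,533),(529,538)],.034)
show([(130,211),(458,212),(144,515),(448,519)],.082)
show([(160,178),(449,179),(168,450),(442,453)],.037)
E
```

```text
[[0.4392, 0.3432], [0.555, 0.3385], [0.4344, 0.2276], [0.5503, 0.223]] mean [0.4947 0.2831]
[(115.9, -2.3), (115.9, -2.3), (115.7, -92.3), (115.5, -92.3)]
[[0.4617, 0.3197], [0.5308, 0.317], [0.4595, 0.2509], [0.5275, 0.2481]] mean [0.4949 0.2839]
[(69.1, -2.3), (68.1, -2.4), (68.8, -91.9), (69.0, -92.7)]
[[0.4616, 0.32], [0.5309, 0.3172], [0.4588, 0.2509], [0.5279, 0.2481]] mean [0.4948 0.2841]
[(69.3, -2.3), (69.2, -2.3), (69.2, -92.3), (69.2, -92.5)]
```

```bash
python3 -c "
from h import *
to([.4612,.3199,.12],-2.3)"
```

```text
shift [ 0.0291 -0.0489  0.1293]
turn [-0.44  0.49  0.56]
pos [0.5102 0.2904 0.2492] F [ 0.17  0.79 -0.72] M [0.038 0.042 0.008] w 0.0512 t 2.2
```

Emit:
drive_tool(motion="-0.4 0.5 0.5 0.015 -0.025 0.043 55;0 0 0 0.014 -0.024 0.043 55;0 0 0 0 0 0.043 55;0 0 0 0 0 0 55")

```text
clock: 2.7
position: [0.4566, 0.3244, 0.1176]
ee_rot: [-0.002, 0.72, 0.694, 0.0]
contact_force: [1.2, -0.8, 0.3]
width: 0.0468
```

```bash
python3 -c "
from h import *
to([.4612,.3199,.049],-2.3)"
```

```text
shift [-0.0045  0.005   0.0686]
turn [-0.12 -0.15  0.18]
pos [0.4566 0.3244 0.1176] F [ 1.21 -0.75  0.26] M [ 0.013  0.04  -0.048] w 0.0468 t 2.7
```

Emit:
drive_tool(motion="0 0 0 -0.0045 0.005 0.01 50;0 0 0 0 0 0 50;0 0 0 0 0 0 50")

```text
clock: 3.08
position: [0.4639, 0.3215, 0.1112]
ee_rot: [-0.001, 0.72, 0.694, 0.004]
contact_force: [0.6, 1.0, 0.2]
width: 0.0427
```

```bash
python3 -c "
from h import *
to([.4612,.3199,.049],-2.3)"
```

```text
shift [-0.0021 -0.0029  0.0622]
turn [ 0.24 -0.38  0.23]
pos [0.4639 0.3215 0.1112] F [0.56 0.95 0.15] M [ 0.051 -0.046  0.002] w 0.0427 t 3.075
```

Emit:
drive_tool(motion="0 0 0 -0.001 -0.0015 0.0 50")

```text
clock: 3.2
position: [0.4631, 0.3207, 0.1121]
ee_rot: [-0.001, 0.72, 0.694, 0.005]
contact_force: [-0.4, 0.1, -1.1]
width: 0.0426
```

Emit:
drive_tool(motion="0 0 0 0 0 0 50")

```text
clock: 3.32
position: [0.4634, 0.3207, 0.1127]
ee_rot: [-0.0, 0.72, 0.694, 0.005]
contact_force: [0.2, 0.5, 0.5]
width: 0.0428
```

```bash
python3 -c "
from h import *
for i in range(5):
  s=get_state();print(s['clock'],s['position'].round(4),s['qpos'].round(4),s['contact_force'].round(2)); get_image('side')
to([.4612,.3199,.049],-2.3)"
```

```text
3.325 [0.4634 0.3207 0.1127] [0.4795 0.3449 1.718  0.0042 1.0687 0.5143] [0.22 0.55 0.5 ]
3.375 [0.4635 0.3208 0.1127] [0.4795 0.345  1.7179 0.0042 1.0686 0.5143] [0.48 0.02 0.26]
3.425 [0.4634 0.3208 0.1125] [0.4796 0.3452 1.718  0.0042 1.0685 0.5143] [1.03 0.01 0.4 ]
3.475 [0.4633 0.3208 0.1124] [0.4797 0.3454 1.7182 0.0042 1.0685 0.5143] [ 0.36  0.25 -0.36]
3.525 [0.4632 0.3207 0.1123] [0.4797 0.3456 1.7184 0.0043 1.0686 0.5143] [0.31 0.03 0.23]
shift [-0.0014 -0.0023  0.0631]
turn [ 0.34 -0.44  0.21]
pos [0.4632 0.3208 0.1122] F [ 0.05 -0.08  0.38] M [-0.002  0.011 -0.035] w 0.0429 t 3.575
```

Emit:
drive_tool(motion="0.3 -0.4 0.2 -0.0015 -0.0025 0.015 50;0 0 0 0 0 0.015 50;0 0 0 0 0 0.012 50;0 0 0 0 0 0 50")

```text
clock: 4.08
position: [0.4594, 0.3189, 0.0658]
ee_rot: [-0.0, 0.721, 0.693, -0.001]
contact_force: [0.3, -0.8, 0.1]
width: 0.0427
```

```bash
python3 -c "
from h import *
to([.4612,.3199,.049],-2.3)"
```

```text
shift [0.0011 0.0018 0.0167]
turn [-0.14  0.08 -0.  ]
pos [0.4594 0.3189 0.0658] F [ 0.3  -0.81  0.14] M [ 0.018 -0.004 -0.006] w 0.0427 t 4.075
```

Emit:
drive_tool(motion="0 0 0 0.001 0.002 0.010 50;0 0 0 0 0 0.005 50;0 0 0 0 0 0 50")

```text
clock: 4.45
position: [0.4621, 0.32, 0.0498]
ee_rot: [-0.0, 0.721, 0.693, -0.001]
contact_force: [0.1, 0.4, 0.5]
width: 0.0427
```

```bash
python3 -c "
from h import *
to([.4612,.3199,.049],-2.3)"
```

```text
shift [-0.0002 -0.0009  0.0008]
turn [-0.11  0.06 -0.01]
pos [0.4621 0.32   0.0498] F [0.12 0.43 0.49] M [-0.019  0.022 -0.029] w 0.0427 t 4.45
```

Emit:
drive_tool(motion="0 0 0 0 -0.001 0.001 30;0 0 0 0 0 0 22;0 0 0 0 0 0 18;0 0 0 0 0 0 18", newtons=20)

```text
clock: 4.95
position: [0.4613, 0.3203, 0.0495]
ee_rot: [-0.0, 0.721, 0.693, -0.0]
contact_force: [0.0, -0.1, -0.8]
width: 0.0176
```

```bash
python3 -c "
from h import *
to([.4612,.3199,.049],-2.3)"
```

```text
shift [-0.0004 -0.      0.0005]
turn [-0.04  0.02 -0.  ]
pos [0.4613 0.3203 0.0495] F [ 0.   -0.12 -0.85] M [ 0.04  -0.023 -0.007] w 0.0176 t 4.95
```

Emit:
drive_tool(motion="0 0 0 0 0.0015 0 18;0 0 0 0 0.0005 0 18")

```text
clock: 5.2
position: [0.4616, 0.3202, 0.0493]
ee_rot: [-0.001, 0.721, 0.693, -0.002]
contact_force: [-2.2, 1.5, 0.5]
width: 0.017
```

Emit:
drive_tool(motion="0 0 0 0 0.0015 0 18")

```text
clock: 5.32
position: [0.4618, 0.3201, 0.0493]
ee_rot: [-0.002, 0.721, 0.692, -0.003]
contact_force: [-5.4, 1.3, 3.7]
width: 0.0174
```

Emit:
drive_tool(motion="0 0 0 0 0.002 0 18")

```text
clock: 5.45
position: [0.4619, 0.3201, 0.0494]
ee_rot: [-0.003, 0.722, 0.692, -0.004]
contact_force: [-6.0, 1.5, 5.1]
width: 0.0173
```

Emit:
drive_tool(motion="0 0 0 0 0.002 0 18")

```text
clock: 5.58
position: [0.462, 0.3201, 0.0494]
ee_rot: [-0.005, 0.722, 0.692, -0.006]
contact_force: [-6.4, 1.3, 5.1]
width: 0.0173
```

Emit:
drive_tool(motion="0.5 0 0 0 -0.0015 0 18;0 0 0 0 -0.0015 0 18")

```text
clock: 5.82
position: [0.4609, 0.3204, 0.0497]
ee_rot: [-0.007, 0.722, 0.692, -0.007]
contact_force: [-0.2, 0.2, -0.1]
width: 0.0174
```

Emit:
drive_tool(motion="0 0 0 0 -0.0015 0 18")

```text
clock: 5.95
position: [0.4602, 0.3204, 0.0497]
ee_rot: [-0.006, 0.722, 0.692, -0.007]
contact_force: [0.6, 1.1, -1.1]
width: 0.0177
```

```bash
python3 -c "
from h import *
to([.4612,.3199,.049],-2.3)"
```

```text
shift [-0.0004  0.001   0.0007]
turn [-1.04  0.04 -0.08]
pos [0.4602 0.3204 0.0497] F [ 0.61  1.12 -1.06] M [-0.025 -0.221 -0.031] w 0.0177 t 5.95
```

Emit:
drive_tool(motion="-0.5 0 0 0 -0.0015 0 18")

```text
clock: 6.08
position: [0.4598, 0.3205, 0.0498]
ee_rot: [-0.002, 0.722, 0.692, -0.003]
contact_force: [1.5, -1.2, -1.5]
width: 0.0174
```

Emit:
drive_tool(motion="-0.5 0 0 0 -0.0015 0 18")

```text
clock: 6.2
position: [0.4594, 0.3206, 0.05]
ee_rot: [0.002, 0.721, 0.692, 0.002]
contact_force: [2.6, -1.4, -1.4]
width: 0.017
```

Emit:
drive_tool(motion="0 0 0 0 -0.0015 0 18")

```text
clock: 6.32
position: [0.4592, 0.3207, 0.0502]
ee_rot: [0.003, 0.721, 0.693, 0.003]
contact_force: [5.1, -0.8, -3.8]
width: 0.0174
```

```bash
python3 -c "
from h import *
to([.4612,.3199,.049],-2.3)"
```

```text
shift [-0.0007  0.002   0.0012]
turn [ 0.46 -0.01 -0.01]
pos [0.4592 0.3207 0.0502] F [ 5.14 -0.83 -3.85] M [-0.194 -0.881 -0.007] w 0.0174 t 6.325
```

Knob A (left-front, −x/+y) gives only about ±1.1 mm before stiff resistance, so it's clipped. I'll release it and go to the next one.

Emit:
drive_tool(motion="0.4 0 0 0 0.0015 0 18;0 0 0 0 0 0 50;0 0 0 0 0 0 50;0 0 0 0 0 0 50;0 0 0 0 0 -0.03 50;0 0 0 0 0 -0.02 50;0 0 0 0 0 0 50")

```text
clock: 7.2
position: [0.4569, 0.3204, 0.1004]
ee_rot: [-0.002, 0.722, 0.692, -0.003]
contact_force: [-1.2, 1.4, -0.4]
width: 0.0427
```

```bash
python3 -c "
from h import *
to([.5306,.3171,.049],-2.3)"
```

```text
shift [-0.0001  0.0742  0.0508]
turn [-0.47  0.08 -0.08]
pos [0.4569 0.3204 0.1004] F [-1.21  1.36 -0.4 ] M [0.079 0.009 0.023] w 0.0427 t 7.2
```

Emit:
drive_tool(motion="-0.4 0 0 0 0.035 0 50;0 0 0 0 0.035 0 50;0 0 0 0 0.001 0 50;0 0 0 0 0 0 50")

```text
clock: 7.7
position: [0.5257, 0.3166, 0.0963]
ee_rot: [-0.002, 0.721, 0.693, -0.004]
contact_force: [-0.7, 1.1, -0.4]
width: 0.0428
```

```bash
python3 -c "
from h import *
to([.5306,.3171,.049],-2.3)"
```

```text
shift [0.0009 0.0052 0.0473]
turn [-0.47  0.22 -0.04]
pos [0.5257 0.3166 0.0963] F [-0.75  1.13 -0.39] M [ 0.012 -0.012  0.043] w 0.0428 t 7.7
```

Emit:
drive_tool(motion="-0.5 0.2 0 0.001 0.005 0.015 50;0 0 0 0 0 0.015 50;0 0 0 0 0 0 50")

```text
clock: 8.07
position: [0.5268, 0.317, 0.064]
ee_rot: [-0.001, 0.721, 0.693, -0.002]
contact_force: [-0.2, -0.0, -0.0]
width: 0.0426
```

```bash
python3 -c "
from h import *
to([.5306,.3171,.049],-2.3)"
```

```text
shift [0.0002 0.0039 0.015 ]
turn [-0.22  0.11  0.03]
pos [0.5268 0.317  0.064 ] F [-0.21 -0.03 -0.04] M [-0.034 -0.044  0.005] w 0.0426 t 8.075
```

Emit:
drive_tool(motion="-0.2 0 0 0 0.005 0.010 50;0 0 0 0 0.001 0.003 50;0 0 0 0 0 0 40")

```text
clock: 8.45
position: [0.5329, 0.3171, 0.0507]
ee_rot: [0.001, 0.721, 0.693, -0.0]
contact_force: [0.6, -0.3, 0.2]
width: 0.0342
```

```bash
python3 -c "
from h import *
to([.5306,.3171,.049],-2.3)"
```

```text
shift [-0.0001 -0.0023  0.0017]
turn [0.03 0.09 0.06]
pos [0.5329 0.3171 0.0507] F [ 0.62 -0.35  0.2 ] M [-0.013 -0.002  0.012] w 0.0342 t 8.45
```

Emit:
drive_tool(motion="0 0 0 0 -0.002 0.001 35;0 0 0 0 0 0 35")

```text
clock: 8.7
position: [0.5311, 0.3173, 0.0501]
ee_rot: [0.001, 0.721, 0.693, 0.0]
contact_force: [-0.4, 0.6, 0.1]
width: 0.0298
```

Emit:
drive_tool(motion="0 0 0 0 0 0 22;0 0 0 0 0 0 18;0 0 0 0 0 0 18")

```text
clock: 9.07
position: [0.5312, 0.3174, 0.0505]
ee_rot: [0.001, 0.721, 0.693, 0.0]
contact_force: [-0.0, -0.4, -0.8]
width: 0.0175
```

```bash
python3 -c "
from h import *
to([.5306,.3171,.049],-2.3)"
```

```text
shift [-0.0003 -0.0005  0.0015]
turn [0.1  0.05 0.05]
pos [0.5312 0.3174 0.0505] F [-0.02 -0.44 -0.77] M [-0.022 -0.002  0.045] w 0.0175 t 9.075
```

Emit:
drive_tool(motion="0 0 0 0 -0.002 0 18;0 0 0 0 -0.001 0 18")

```text
clock: 9.32
position: [0.5294, 0.3175, 0.0506]
ee_rot: [0.002, 0.721, 0.693, 0.001]
contact_force: [2.2, -1.2, -2.2]
width: 0.0172
```

Emit:
drive_tool(motion="0 0 0 0 -0.0015 0 18")

```text
clock: 9.45
position: [0.5292, 0.3176, 0.0508]
ee_rot: [0.003, 0.721, 0.693, 0.002]
contact_force: [4.0, -0.6, -3.3]
width: 0.0175
```

Emit:
drive_tool(motion="0 0 0 0 -0.0015 0 18")

```text
clock: 9.57
position: [0.529, 0.3176, 0.0508]
ee_rot: [0.004, 0.721, 0.693, 0.003]
contact_force: [4.9, -1.4, -4.0]
width: 0.0175
```

Emit:
drive_tool(motion="0.4 0 0 0 0.002 0 18;0 0 0 0 0.001 0 18")

```text
clock: 9.82
position: [0.5299, 0.3174, 0.0506]
ee_rot: [-0.001, 0.721, 0.693, -0.001]
contact_force: [-0.3, 0.2, 0.5]
width: 0.0174
```

Emit:
drive_tool(motion="0 0 0 0 0.0015 0 18")

```text
clock: 9.95
position: [0.5302, 0.3174, 0.0505]
ee_rot: [-0.001, 0.721, 0.693, -0.002]
contact_force: [-1.3, -0.4, 1.5]
width: 0.0175
```

Emit:
drive_tool(motion="0 0 0 0 0.0015 0 18")

```text
clock: 10.07
position: [0.531, 0.3173, 0.0505]
ee_rot: [-0.002, 0.721, 0.693, -0.002]
contact_force: [-1.4, -0.1, 0.7]
width: 0.0176
```

Emit:
drive_tool(motion="0 0 0 0 0.0015 0 18")

```text
clock: 10.2
position: [0.5316, 0.3173, 0.0506]
ee_rot: [-0.003, 0.721, 0.693, -0.003]
contact_force: [-3.0, 0.7, 3.2]
width: 0.0173
```

Emit:
drive_tool(motion="0 0 0 0 0.0015 0 18")

```text
clock: 10.32
position: [0.5317, 0.3173, 0.0506]
ee_rot: [-0.003, 0.721, 0.693, -0.004]
contact_force: [-4.2, 0.5, 3.4]
width: 0.0174
```

B is clipped too: about ±1.3 mm, then stiff. Next is D, at (+x, −y).

Emit:
drive_tool(motion="-0.4 0 0 0 -0.0015 0 18;0 0 0 0 0 0 50;0 0 0 0 0 0 50;0 0 0 0 0 0 50;0 0 0 0 0 -0.03 50;0 0 0 0 0 -0.02 50;0 0 0 0 0 0 50")

```text
clock: 11.2
position: [0.5329, 0.3173, 0.1012]
ee_rot: [0.001, 0.721, 0.693, -0.0]
contact_force: [0.4, -0.6, 0.2]
width: 0.0428
```

```bash
python3 -c "
from h import *
to([.5278,.2471,.049],-2.3)"
```

```text
shift [-0.0703 -0.0024  0.0522]
turn [0.07 0.07 0.04]
pos [0.5329 0.3173 0.1012] F [ 0.39 -0.58  0.21] M [-0.03   0.012 -0.016] w 0.0428 t 11.2
```

Emit:
drive_tool(motion="0 0 0 -0.034 -0.001 0 50;0 0 0 -0.034 -0.001 0 50;0 0 0 -0.001 0 0 50;0 0 0 0 0 0 50")

```text
clock: 11.7
position: [0.5274, 0.2472, 0.0982]
ee_rot: [0.0, 0.721, 0.693, -0.001]
contact_force: [0.9, -0.2, -0.6]
width: 0.0427
```

```bash
python3 -c "
from h import *
to([.5278,.2471,.049],-2.3)"
```

```text
shift [-0.      0.0005  0.0492]
turn [-0.05  0.09  0.08]
pos [0.5274 0.2472 0.0982] F [ 0.92 -0.19 -0.64] M [ 0.071  0.002 -0.04 ] w 0.0427 t 11.7
```

Emit:
drive_tool(motion="0 0 0 0 0.0005 0.016 50;0 0 0 0 0 0.016 50;0 0 0 0 0 0.009 50;0 0 0 0 0 0 45;0 0 0 0 0 0 40")

```text
clock: 12.32
position: [0.5274, 0.25, 0.0524]
ee_rot: [-0.001, 0.72, 0.694, -0.001]
contact_force: [0.9, 0.2, -0.3]
width: 0.0338
```

```bash
python3 -c "
from h import *
to([.5278,.2471,.049],-2.3)"
```

```text
shift [-0.0029  0.0005  0.0034]
turn [-0.16  0.07  0.26]
pos [0.5274 0.25   0.0524] F [ 0.94  0.15 -0.26] M [-0.01  -0.016 -0.046] w 0.0338 t 12.325
```

Emit:
drive_tool(motion="0 0 0 -0.003 0 0.002 35;0 0 0 0 0 0 30;0 0 0 0 0 0 22;0 0 0 0 0 0 18;0 0 0 0 0 0 18")

```text
clock: 12.95
position: [0.5281, 0.247, 0.0516]
ee_rot: [-0.0, 0.72, 0.694, -0.0]
contact_force: [-1.0, -0.0, -0.6]
width: 0.0174
```

Emit:
drive_tool(motion="0 0 0 0 -0.002 0 18;0 0 0 0 -0.001 0 18")

```text
clock: 13.2
position: [0.5266, 0.2472, 0.0518]
ee_rot: [0.001, 0.72, 0.694, 0.001]
contact_force: [2.2, -0.3, -2.2]
width: 0.0174
```

Emit:
drive_tool(motion="0 0 0 0 -0.0015 0 18")

```text
clock: 13.32
position: [0.5264, 0.2473, 0.052]
ee_rot: [0.002, 0.719, 0.695, 0.002]
contact_force: [3.6, -0.9, -2.8]
width: 0.0174
```

Emit:
drive_tool(motion="0.3 0 0 0 0.002 0 18;0 0 0 0 0.0015 0 18")

```text
clock: 13.58
position: [0.5282, 0.2471, 0.0518]
ee_rot: [-0.001, 0.72, 0.694, -0.001]
contact_force: [-0.6, -0.1, -0.3]
width: 0.0174
```

Emit:
drive_tool(motion="0 0 0 0 0.0015 0 18;0 0 0 0 0.0015 0 18")

```text
clock: 13.82
position: [0.5289, 0.247, 0.0515]
ee_rot: [-0.003, 0.72, 0.694, -0.003]
contact_force: [-3.1, -0.1, 3.7]
width: 0.0174
```

Emit:
drive_tool(motion="0 0 0 0 0.0015 0 18")

```text
clock: 13.95
position: [0.5289, 0.247, 0.0516]
ee_rot: [-0.004, 0.72, 0.694, -0.004]
contact_force: [-3.0, 1.6, 5.0]
width: 0.0175
```

D is clipped as well, so C should be the loose one. I'll confirm by rocking it.

Emit:
drive_tool(motion="-0.4 0 0 0 -0.001 0 18;0 0 0 0 0 0 50;0 0 0 0 0 0 50;0 0 0 0 0 0 50;0 0 0 0 0 -0.03 50;0 0 0 0 0 -0.02 50;0 0 0 0 0 0 50;0 0 0 0 -0.034 0 50;0 0 0 0 -0.034 0 50;0 0 0 0 0 0 50;0 0 0 0 0 0 50")

```text
clock: 15.32
position: [0.4617, 0.2488, 0.0993]
ee_rot: [0.001, 0.72, 0.694, -0.0]
contact_force: [0.1, -0.2, -0.3]
width: 0.0424
```

```bash
python3 -c "
from h import *
to([.4578,.2499,.049],-2.3)"
```

```text
shift [ 0.001  -0.0039  0.0503]
turn [0.01 0.08 0.21]
pos [0.4617 0.2488 0.0993] F [ 0.13 -0.21 -0.32] M [ 0.011  0.02  -0.021] w 0.0424 t 15.325
```

Emit:
drive_tool(motion="0 0 0 0.001 -0.004 0.012 50;0 0 0 0 0 0.016 50;0 0 0 0 0 0.006 50;0 0 0 0 0 0 45;0 0 0 0 0 0 40")

```text
clock: 15.95
position: [0.46, 0.25, 0.0619]
ee_rot: [0.001, 0.72, 0.694, -0.0]
contact_force: [-0.8, -0.2, -0.2]
width: 0.0345
```

```bash
python3 -c "
from h import *
to([.4578,.2499,.049],-2.3)"
```

```text
shift [-0.0002 -0.0022  0.0129]
turn [0.02 0.09 0.12]
pos [0.46   0.25   0.0619] F [-0.81 -0.18 -0.18] M [-0.018  0.053 -0.015] w 0.0345 t 15.95
```

Emit:
drive_tool(motion="0 0 0 0 -0.002 0.012 45;0 0 0 0 -0.001 0.001 40;0 0 0 0 0 0 35;0 0 0 0 0 0 30")

```text
clock: 16.45
position: [0.4573, 0.2503, 0.0487]
ee_rot: [0.001, 0.72, 0.694, 0.0]
contact_force: [0.3, -0.4, 0.1]
width: 0.0258
```

```bash
python3 -c "
from h import *
to([.4578,.2499,.049],-2.3)"
```

```text
shift [-0.0004  0.0005 -0.0003]
turn [0.1  0.06 0.12]
pos [0.4573 0.2503 0.0487] F [ 0.26 -0.4   0.07] M [0.011 0.    0.032] w 0.0258 t 16.45
```

Emit:
drive_tool(motion="0 0 0 0 0 0 22;0 0 0 0 0 0 18;0 0 0 0 0 0 18")

```text
clock: 16.82
position: [0.4575, 0.2504, 0.049]
ee_rot: [0.001, 0.72, 0.694, 0.001]
contact_force: [-0.3, 0.5, 0.2]
width: 0.0174
```

Emit:
drive_tool(motion="0 0 0 0 -0.0015 0 18;0 0 0 0 -0.001 0 18")

```text
clock: 17.08
position: [0.4549, 0.2505, 0.0489]
ee_rot: [0.001, 0.72, 0.693, 0.0]
contact_force: [-0.7, 0.6, -0.7]
width: 0.0173
```

Emit:
drive_tool(motion="0 0 0 0 -0.0015 0 18")

```text
clock: 17.2
position: [0.4535, 0.2506, 0.049]
ee_rot: [0.001, 0.72, 0.694, 0.001]
contact_force: [0.7, 1.0, -1.2]
width: 0.017
```

C moved 4 mm with no reaction, so it's the loose one. I'll move it back to centre, tighten the grip and lift.

Emit:
drive_tool(motion="0 0 0 0 0 0 15;0 0 0 0 0.002 0 10;0 0 0 0 0.001 0 10;0 0 0 0 0 0 10", newtons=50)

```text
clock: 17.7
position: [0.4564, 0.2505, 0.049]
ee_rot: [0.001, 0.72, 0.694, 0.001]
contact_force: [-1.3, -0.3, -0.6]
width: 0.0166
```

```bash
python3 -c "
from h import *
to([.4578,.2499,.25],-2.3)"
```

```text
shift [-0.0006  0.0019 -0.201 ]
turn [0.13 0.04 0.12]
pos [0.4564 0.2505 0.049 ] F [-1.34 -0.31 -0.62] M [0.035 0.034 0.003] w 0.0166 t 17.7
```

Emit:
drive_tool(motion="0 0 0 0 0.001 -0.005 10;0 0 0 0 0 -0.012 10;0 0 0 0 0 -0.015 10")

```text
clock: 18.08
position: [0.4567, 0.2501, 0.0818]
ee_rot: [0.001, 0.72, 0.693, -0.001]
contact_force: [0.2, -0.6, 0.2]
width: 0.0166
```

Emit:
drive_tool(motion="0 0 0 0 0 -0.03 10;0 0 0 0 0 -0.04 10;0 0 0 0 0 -0.04 10;0 0 0 0 0 -0.04 10;0 0 0 0 0 -0.015 10;0 0 0 0 0 0 10")

```text
clock: 18.82
position: [0.4569, 0.2505, 0.2587]
ee_rot: [0.002, 0.72, 0.694, 0.003]
contact_force: [0.7, -1.2, -0.7]
width: 0.0169
```

```bash
python3 -c "
from h import *
to([.4905,-.107,.25],-2.3)
save('side','s2');save('scene','c2')"
```

```text
shift [-0.356   0.0471  0.0085]
turn [ 0.43 -0.09  0.12]
pos [0.4569 0.2505 0.2587] F [ 0.66 -1.22 -0.68] M [ 0.019  0.034 -0.01 ] w 0.0169 t 18.825
```

View pics/s2.png

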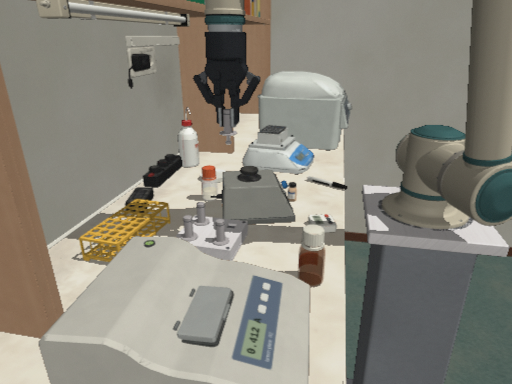

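Emit:
drive_tool(motion="0.4 0 0 -0.04 0.005 0 10;0 0 0 -0.04 0.005 0 10;0 0 0 -0.04 0.005 0 10;0 0 0 -0.04 0.005 0 10;0 0 0 -0.04 0.005 0 10;0 0 0 -0.04 0.005 0 10;0 0 0 -0.04 0.005 0 10;0 0 0 -0.04 0.005 0 10;0 0 0 -0.04 0.005 0 10;0 0 0 -0.03 0 0 10;0 0 0 0 0 0 10;0 0 0 0 0 0 10")

```text
clock: 20.42
position: [0.4791, -0.1513, 0.24]
ee_rot: [-0.014, 0.72, 0.694, -0.009]
contact_force: [-0.1, 0.5, 0.3]
width: 0.0166
```

```bash
python3 -c "
from h import *
to([.4905,-.107,.25],-2.3)
s=get_state(); p,d=save('wrist','w3'); np.savez('pics/w3s.npz',p=s['position'],r=rot(s).as_matrix())
cv2.imwrite('pics/w3b.png',cv2.resize(p,(800,600),interpolation=cv2.INTER_CUBIC)[:,:,::-1])"
```

```text
shift [ 0.0448  0.0095 -0.0101]
turn [-1.88 -0.31  0.22]
pos [ 0.4791 -0.1513  0.24  ] F [-0.1   0.54  0.33] M [-0.002 -0.027  0.004] w 0.0166 t 20.425
```

View pics/w3b.png

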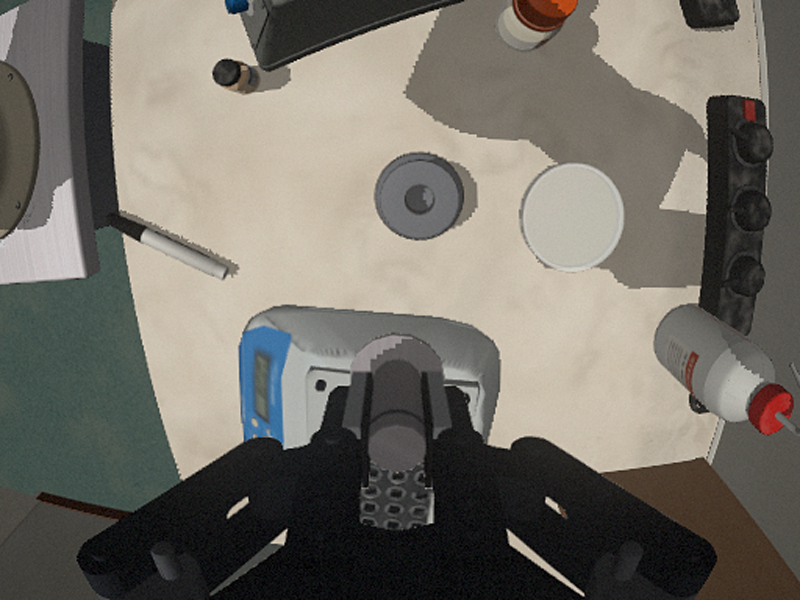

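Run:
```python
from h import *
p=np.load('pics/w3.npz')['p'];s=np.load('pics/w3s.npz')
cv2.imwrite('pics/w3c.png',cv2.resize(p[90:160,230:306],None,fx=8,fy=8,interpolation=cv2.INTER_CUBIC)[:,:,::-1])
for u,v in[(419,198)]: print(wray((u+.5)/1.5625-.5,(v+.5)/1.5625-.5,.034,s['p'],s['r']))
```

```text
[ 0.4913598  -0.10301106  0.034     ]
```

View pics/w3c.png

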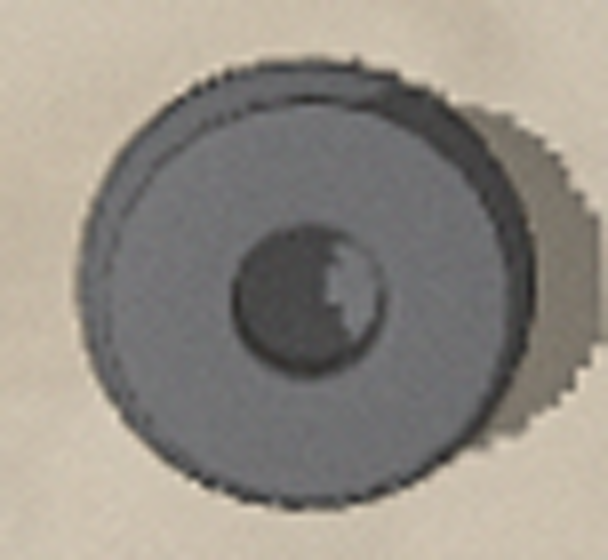

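Emit:
drive_tool(motion="-1.9 -0.3 0.2 0 0.01 0.03 10;0 0 0 0 0 0.03 10;0 0 0 0 0 0 10;0 0 0 0 0 0 10")

```text
clock: 20.98
position: [0.4891, -0.1475, 0.1796]
ee_rot: [0.001, 0.719, 0.695, 0.001]
contact_force: [-0.0, 0.8, -0.3]
width: 0.0167
```

Run:
```python
from h import *
s0=np.load('pics/w3s.npz');print(wray(268.2,127.0,.034,s0['p'],s0['r']))
to([.4913,-.104,.1],-2.3)
s=get_state(); p,d=save('wrist','w4'); np.savez('pics/w4s.npz',p=s['position'],r=rot(s).as_matrix())
cv2.imwrite('pics/w4b.png',cv2.resize(p,(800,600),interpolation=cv2.INTER_CUBIC)[:,:,::-1])
```

```text
[ 0.49155028 -0.10354905  0.034     ]
shift [0.0435 0.0004 0.0797]
turn [ 0.19 -0.01  0.34]
pos [ 0.4891 -0.1475  0.1796] F [-0.03  0.76 -0.27] M [-0.043 -0.006 -0.039] w 0.0167 t 20.975
```

View pics/w4b.png

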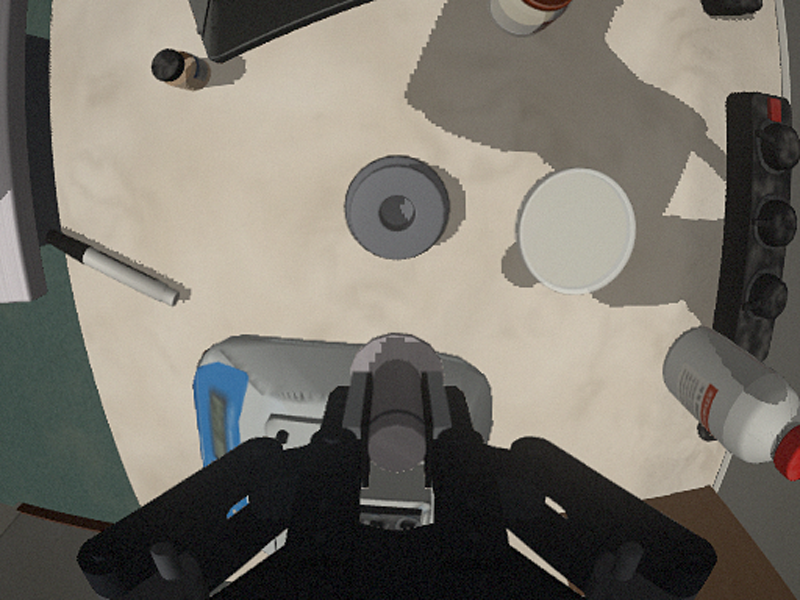

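Run:
```python
from h import *
s=np.load('pics/w4s.npz')
w=wray(397.5/1.5625-.5,211.5/1.5625-.5,.034,s['p'],s['r']);print(w)
p=s['p'];print('knob top', (s['r'].T@(wray(397.5/1.5625-.5,443/1.5625-.5,p[2]+.033,p,s['r'])-p)).round(4))
p=np.load('pics/w4.npz')['p'];cv2.imwrite('pics/w4c.png',cv2.resize(p[205:310,205:305],None,fx=5,fy=5,interpolation=cv2.INTER_CUBIC)[:,:,::-1])
```

```text
[ 0.49202014 -0.10242712  0.034     ]
knob top [ 0.0029  0.0009 -0.033 ]
```

View pics/w4c.png

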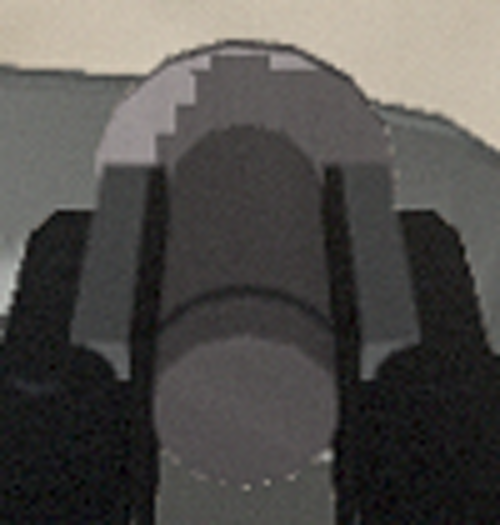

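Run:
```python
from h import *
s=np.load('pics/w4s.npz');p=s['p']
f=lambda cu,cv,dz:(s['r'].T@(wray(205+(cu+.5)/5-.5,205+(cv+.5)/5-.5,p[2]+dz,p,s['r'])-p)).round(4)
print(f(247,411,.033),f(247,335,.033),f(240,42,-.012),f(98,165,-.012),f(395,165,-.012))
to([.492,-.1028,.09],-2.3)
```

```text
[ 0.0008  0.001  -0.033 ] [ 0.009  0.001 -0.033] [0.0182 0.0002 0.012 ] [ 0.0028 -0.0162  0.0119] [0.0027 0.0181 0.0121]
shift [0.0447 0.0012 0.0897]
turn [ 0.18 -0.02  0.33]
pos [ 0.489  -0.1474  0.1796] F [ 0.44 -0.14 -0.59] M [-0.065 -0.003  0.01 ] w 0.0171 t 21.025
```

Emit:
drive_tool(motion="0.2 0 0.3 0.022 0.001 0.025 10;0 0 0 0.021 0 0.025 10;0 0 0 0.001 0 0.015 10;0 0 0 0 0 0 10;0 0 0 0 0 0 10")

```text
clock: 21.65
position: [0.4973, -0.1037, 0.12]
ee_rot: [0.006, 0.721, 0.693, 0.003]
contact_force: [-0.1, 0.5, -1.5]
width: 0.0165
```

```bash
python3 -c "
from h import *
to([.4914,-.103,.08],-2.3)"
```

```text
shift [ 0.0006 -0.0064  0.0399]
turn [0.74 0.24 0.06]
pos [ 0.4973 -0.1037  0.12  ] F [-0.14  0.55 -1.48] M [-0.001 -0.007 -0.058] w 0.0165 t 21.65
```

Emit:
drive_tool(motion="0.7 0.2 0 0 -0.006 0.015 10;0 0 0 0 0 0.01 10;0 0 0 0 0 0 10;0 0 0 0 0 0 10")

```text
clock: 22.15
position: [0.492, -0.1046, 0.0946]
ee_rot: [0.001, 0.721, 0.693, 0.0]
contact_force: [0.4, -0.1, -1.5]
width: 0.0163
```

```bash
python3 -c "
from h import *
to([.4914,-.103,.08],-2.3)"
```

```text
shift [ 0.0015 -0.0007  0.0146]
turn [ 0.14  0.08 -0.01]
pos [ 0.492  -0.1046  0.0946] F [ 0.4  -0.06 -1.48] M [-0.008  0.051 -0.003] w 0.0163 t 22.15
```

Emit:
drive_tool(motion="0 0 0 0.0015 -0.0005 0.012 10;0 0 0 0 0 0 10;0 0 0 0 0 0 10")

```text
clock: 22.52
position: [0.4918, -0.103, 0.0819]
ee_rot: [0.001, 0.721, 0.693, 0.0]
contact_force: [-0.1, -0.4, -0.5]
width: 0.0165
```

```bash
python3 -c "
from h import *
to([.4914,-.103,.05],-2.3)
a=save('scene','c5')[0];
b=save('side','s5')[0]
a=cv2.resize(a[120:195,245:345],None,fx=4,fy=4,interpolation=cv2.INTER_CUBIC);b=cv2.resize(b[110:210,190:290],None,fx=4,fy=3,interpolation=cv2.INTER_CUBIC)
cv2.imwrite('pics/cs5.png',np.hstack([a,b])[:,:,::-1])"
```

```text
shift [ 0.     -0.0005  0.0319]
turn [ 0.16  0.08 -0.01]
pos [ 0.4918 -0.103   0.0819] F [-0.14 -0.41 -0.52] M [-0.033 -0.01   0.027] w 0.0165 t 22.525
```

View pics/cs5.png

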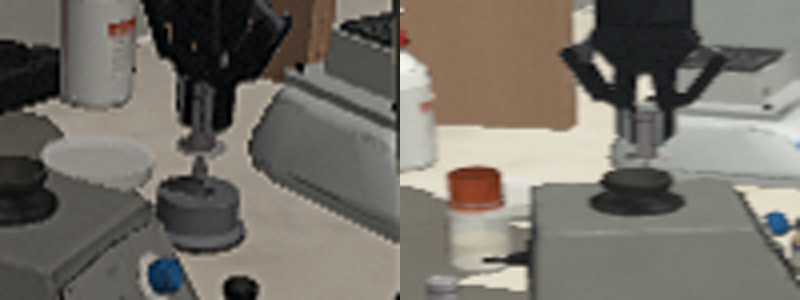

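Emit:
drive_tool(motion="0 0 0 0 0 0.008 10;0 0 0 0 0 0.004 10;0 0 0 0 0 0 10")

```text
clock: 23.0
position: [0.4918, -0.103, 0.0693]
ee_rot: [0.002, 0.721, 0.693, 0.001]
contact_force: [-0.4, 0.6, -0.3]
width: 0.0167
```

Emit:
drive_tool(motion="0 0 0 0 0 0.006 10;0 0 0 0 0 0 10")

```text
clock: 23.25
position: [0.4918, -0.103, 0.0628]
ee_rot: [0.002, 0.721, 0.693, 0.001]
contact_force: [0.4, 0.4, -1.7]
width: 0.0165
```

```bash
python3 -c "
from h import *
to([.4914,-.103,.05],-2.3)"
```

```text
shift [ 0.     -0.0004  0.0128]
turn [ 0.17  0.08 -0.01]
pos [ 0.4918 -0.103   0.0628] F [ 0.43  0.44 -1.75] M [ 0.013 -0.017  0.04 ] w 0.0165 t 23.25
```

Stem tip is about 7 mm below the rim with no contact force. Continuing down.

Emit:
drive_tool(motion="0.2 0 0 0 0 0.006 10;0 0 0 0 0 0 10")

```text
clock: 23.5
position: [0.4919, -0.1031, 0.0564]
ee_rot: [0.0, 0.721, 0.693, -0.001]
contact_force: [-0.7, 0.7, 0.0]
width: 0.0164
```

Emit:
drive_tool(motion="0 0 0 0 0 0.005 10;0 0 0 0 0 0 10")

```text
clock: 23.75
position: [0.4919, -0.1031, 0.0511]
ee_rot: [0.0, 0.721, 0.693, -0.001]
contact_force: [0.2, 0.9, -0.3]
width: 0.0166
```

Emit:
drive_tool(motion="0 0 0 0 0 0.0015 10;0 0 0 0 0 0 10")

```text
clock: 24.0
position: [0.492, -0.1031, 0.0496]
ee_rot: [0.0, 0.721, 0.693, -0.001]
contact_force: [-0.8, 0.1, -1.4]
width: 0.0166
```

Emit:
drive_tool(motion="0 0 0 0 0 0.001 10;0 0 0 0 0 0 10")

```text
clock: 24.25
position: [0.4921, -0.1032, 0.0486]
ee_rot: [0.001, 0.721, 0.693, -0.001]
contact_force: [-0.5, 0.3, -0.4]
width: 0.017
```

Emit:
drive_tool(motion="0 0 0 0 0 0.001 10;0 0 0 0 0 0 10")

```text
clock: 24.5
position: [0.4923, -0.1032, 0.0481]
ee_rot: [0.001, 0.721, 0.693, -0.001]
contact_force: [-0.5, -0.1, 0.5]
width: 0.0167
```

Emit:
drive_tool(motion="0 0 0 0 0 0.001 10;0 0 0 0 0 0 10")

```text
clock: 24.75
position: [0.4924, -0.1033, 0.0482]
ee_rot: [0.001, 0.721, 0.693, -0.0]
contact_force: [0.5, -0.5, -0.3]
width: 0.0171
```

```bash
python3 -c "
from h import *
to([.4914,-.103,.05],-2.3)
a=save('scene','c6')[0];
a=cv2.resize(a[120:195,245:345],None,fx=6,fy=6,interpolation=cv2.INTER_CUBIC)
cv2.imwrite('pics/cs6.png',a[:,:,::-1])"
```

```text
shift [ 0.0002 -0.001  -0.0018]
turn [ 0.06  0.12 -0.01]
pos [ 0.4924 -0.1033  0.0482] F [ 0.48 -0.52 -0.32] M [ 0.021 -0.004 -0.064] w 0.0171 t 24.75
```

View pics/cs6.png

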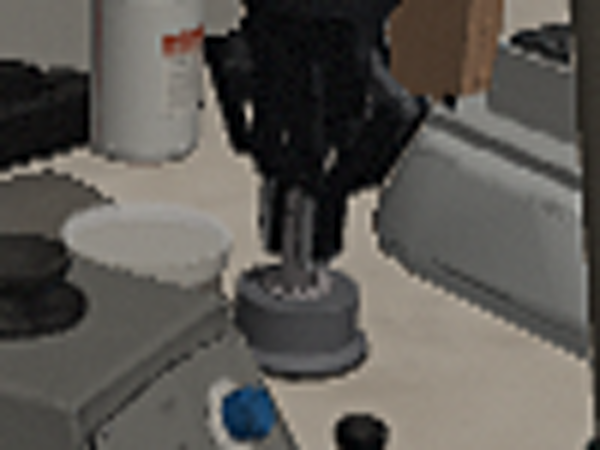

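The collar is on the rim. I'll open slowly.

Emit:
drive_tool(motion="0 0 0 0 0 0 25;0 0 0 0 0 0 30;0 0 0 0 0 0 40;0 0 0 0 0 0 50;0 0 0 0 0 0 50", newtons=20)

```text
clock: 25.42
position: [0.4926, -0.1034, 0.0476]
ee_rot: [0.001, 0.721, 0.693, -0.0]
contact_force: [-0.3, -0.4, 0.0]
width: 0.0427
```

Emit:
drive_tool(motion="0 0 0 0 0 -0.015 50;0 0 0 0 0 -0.02 50;0 0 0 0 0 -0.03 50;0 0 0 0 0 -0.04 50;0 0 0 -0.02 0 -0.04 50;0 0 0 -0.03 0 -0.03 50;0 0 0 0 0 0 50;0 0 0 0 0 0 50")

```text
clock: 26.42
position: [0.489, -0.1527, 0.2261]
ee_rot: [-0.001, 0.721, 0.693, -0.001]
contact_force: [-0.4, -0.0, 0.2]
width: 0.0425
```

Run:
```python
from h import *
to([.4914,-.103,.05],-2.3)
s=get_state(); p,d=save('wrist','w7'); np.savez('pics/w7s.npz',p=s['position'],r=rot(s).as_matrix())
cv2.imwrite('pics/w7c.png',cv2.resize(p[80:200,190:330],None,fx=5,fy=5,interpolation=cv2.INTER_CUBIC)[:,:,::-1])
a=save('scene','c7')[0]
cv2.imwrite('pics/c7c.png',cv2.resize(a[140:250,120:320],None,fx=4,fy=4,interpolation=cv2.INTER_CUBIC)[:,:,::-1])
```

```text
shift [0.0498 0.0009 0.1761]
turn [-0.17  0.01  0.03]
pos [ 0.489  -0.1527  0.2261] F [-0.38 -0.01  0.21] M [-0.021  0.021  0.052] w 0.0425 t 26.425
```

View pics/w7c.png

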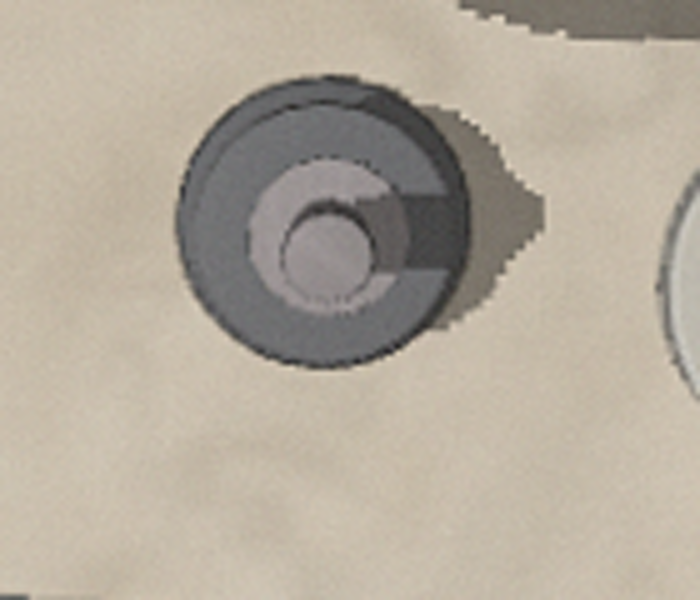

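View pics/c7c.png

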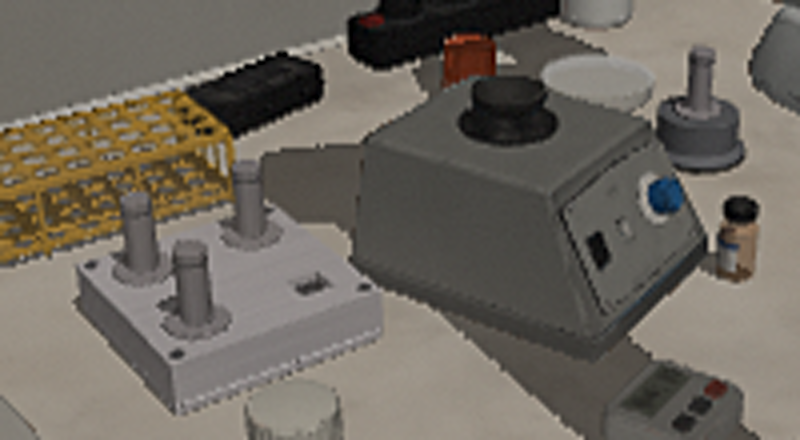

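Run:
```python
from h import *
s=np.load('pics/w7s.npz');f=lambda u,v,z:wray(190+(u+.5)/5-.5,80+(v+.5)/5-.5,z,s['p'],s['r'])[:2].round(4)
print('collar',f(328,237,.037),'top',f(328,253,.082),'rim',f(321,234,.034))
sign_off()
```

```text
collar [ 0.4927 -0.1042] top [ 0.4927 -0.103 ] rim [ 0.4911 -0.1038]
the job is handed in; nothing more can be done
```

The loose plug was plug 2 (x = −35, y = −35 mm in my reading of the block's frame). It now stands in the service holder and the job is handed in; `sign_off` gave no verdict.

**Finding it:** I gripped and rocked all four knobs. The other three gave about 1 mm each way and then resisted with roughly 3 to 6 N. Plug 2 slid 4 mm with no reaction.

**Moving it:** I centred plug 2 again, lifted it straight out and carried it over the mixer. I lowered it until the collar met the rim, opened the jaws slowly and backed away to about 0.23 m height. The clock read about 26 s.

**Last checks:**
- **Plug in the holder:** the collar centre is about 1.6 mm from the rim's centre. The knob top is about 1.2 mm from the collar's centre sideways, which is a tilt of about 0.03 rad and within the picture's precision.
- **Block and other objects:** the last scene picture shows the other three plugs seated, the block flat and apparently unmoved, and the vial, orange-capped bottle and amber bottle upright. I did not re-measure the block's position after rocking.
- **Contact:** force on the tool was at noise level and the gripper was clear of everything.

**One disagreement:** the first scene-camera estimate of the hole was about 5 mm off in y from the two wrist-camera readings. I used the wrist readings, and the stem went in without resistance.

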